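# Put the storage jars back in their rack by height

## Task

Put the four loose storage jars into the four empty recesses of the wooden rack, so that all six jars step down evenly from the tallest, which already stands at one end, to the shortest, which already stands at the other. Each jar must sit upright down in its recess; set it in gently rather than letting it drop, knock no jar over, and leave the two end jars where they are.

Things in the scene. Friction and masses are not known exactly. Their poses are not given: they have to be found in the camera images.
- jar_115: Straight round jar of white stoneware with a terracotta foot and a flat light-wood lid (fixed on, flush with the side), diameter 44 mm all the way up, 115 mm tall in all, 252 g give or take 15 %. Origin: centre of its underside; z up along its axis. The tallest of six such jars, like in all but height. Already stands in one of the two end recesses of the rack (either end) and stays there.
- jar_100: Straight round jar of white stoneware with a terracotta foot and a flat light-wood lid (fixed on, flush with the side), diameter 44 mm all the way up, 100 mm tall in all, 230 g give or take 15 %. Origin: centre of its underside; z up along its axis. Second tallest of the six. Starts on the open worktop beside the rack.
- jar_85: Straight round jar of white stoneware with a terracotta foot and a flat light-wood lid (fixed on, flush with the side), diameter 44 mm all the way up, 85 mm tall in all, 208 g give or take 15 %. Origin: centre of its underside; z up along its axis. Third tallest. Starts on the open worktop beside the rack.
- jar_70: Straight round jar of white stoneware with a terracotta foot and a flat light-wood lid (fixed on, flush with the side), diameter 44 mm all the way up, 70 mm tall in all, 185 g give or take 15 %. Origin: centre of its underside; z up along its axis. Fourth tallest. Starts on the open worktop beside the rack.
- jar_55: Straight round jar of white stoneware with a terracotta foot and a flat light-wood lid (fixed on, flush with the side), diameter 44 mm all the way up, 55 mm tall in all, 162 g give or take 15 %. Origin: centre of its underside; z up along its axis. Fifth tallest, next to shortest. Starts on the open worktop beside the rack.
- jar_40: Straight round jar of white stoneware with a terracotta foot and a flat light-wood lid (fixed on, flush with the side), diameter 44 mm all the way up, 40 mm tall in all, 140 g give or take 15 %. Origin: centre of its underside; z up along its axis. The shortest of the six. Already stands in the other end recess of the rack and stays there.
- place_1: Grey felt disc, 53 mm wide, 2 mm thick, in recess 2 of 6 (from the left as the robot sees them) of the wooden rack; empty at first. Origin: centre of its underside, 14 mm above the worktop; z up, y leftward along the row. Rack: fixed plank 366 x 76 x 22 mm on the worktop; recesses 54 mm wide with a bevelled mouth, 60 mm apart; left end recess 60 mm to +y.
- place_2: Grey felt disc, 53 mm wide, 2 mm thick, in recess 3 of 6 (from the left as the robot sees them) of the wooden rack; empty at first. Origin: centre of its underside, 14 mm above the worktop; z up, y leftward along the row. A jar in it stands 16 mm above the worktop. Wall cabinets hang 0.46 m above the worktop, from 0.55 m ahead of the robot.
- place_3: Grey felt disc, 53 mm wide, 2 mm thick, in recess 4 of 6 (from the left as the robot sees them) of the wooden rack; empty at first. Origin: centre of its underside, 14 mm above the worktop; z up, y leftward along the row. A jar in it stands 16 mm above the worktop. Wall cabinets hang 0.46 m above the worktop, from 0.55 m ahead of the robot.
- place_4: Grey felt disc, 53 mm wide, 2 mm thick, in recess 5 of 6 (from the left as the robot sees them) of the wooden rack; empty at first. Origin: centre of its underside, 14 mm above the worktop; z up, y leftward along the row. Right end recess 60 mm from here to -y. A seated jar reaches 6 mm below the plank's top.

How it is judged:
At the end, for the whole second after the job is handed in: From the 115 mm jar to the 40 mm jar stand the 100, 85, 70 and 55 mm jars, each within 10 mm of its recess's centre and down on the felt (under 6 mm above place origin); all six upright within 0.1 rad, at rest; end jars within 12 mm of where they stood (((horizontal distance between jar_115 and place_1 below 0.08 m and horizontal distance between jar_100 and place_1 below 0.01 m and z of jar_100 in the frame of place_1 below 0.006 m and horizontal distance between jar_85 and place_2 below 0.01 m and z of jar_85 in the frame of place_2 below 0.006 m and horizontal distance between jar_70 and place_3 below 0.01 m and z of jar_70 in the frame of place_3 below 0.006 m and horizontal distance between jar_55 and place_4 below 0.01 m and z of jar_55 in the frame of place_4 below 0.006 m) or (horizontal distance between jar_115 and place_4 below 0.08 m and horizontal distance between jar_55 and place_1 below 0.01 m and z of jar_55 in the frame of place_1 below 0.006 m and horizontal distance between jar_70 and place_2 below 0.01 m and z of jar_70 in the frame of place_2 below 0.006 m and horizontal distance between jar_85 and place_3 below 0.01 m and z of jar_85 in the frame of place_3 below 0.006 m and horizontal distance between jar_100 and place_4 below 0.01 m and z of jar_100 in the frame of place_4 below 0.006 m)) and distance of each of jar_115, jar_40 from where it was at the start of the episode below 0.012 m and angle between each of jar_115, jar_100, jar_85, jar_70, jar_55, jar_40's own z axis and vertical below 0.1 rad and linear speed of each of jar_115, jar_100, jar_85, jar_70, jar_55, jar_40 below 0.02 m/s); the robot touches nothing.
It fails at once if a jar is tipped over (leans more than 0.6 rad) (angle between any of jar_115, jar_100, jar_85, jar_70, jar_55, jar_40's own z axis and vertical above 0.6 rad).
It fails at once if a jar is dropped or knocked away (moves faster than 0.6 m/s, a fall of some 2 cm, out of the fingers) ((linear speed of jar_115 above 0.6 m/s and contact force between the fingers and jar_115 below 0.01 N) or (linear speed of jar_100 above 0.6 m/s and contact force between the fingers and jar_100 below 0.01 N) or (linear speed of jar_85 above 0.6 m/s and contact force between the fingers and jar_85 below 0.01 N) or (linear speed of jar_70 above 0.6 m/s and contact force between the fingers and jar_70 below 0.01 N) or (linear speed of jar_55 above 0.6 m/s and contact force between the fingers and jar_55 below 0.01 N) or (linear speed of jar_40 above 0.6 m/s and contact force between the fingers and jar_40 below 0.01 N)).
It fails at once if one of the two end jars is lifted or pushed out of its recess (moved more than 30 mm) (distance of any of jar_115, jar_40 from where it was at the start of the episode above 0.03 m).
It also fails if it takes over 99 s, if anything falls off the work surface, if the arm or the gripper's body presses on something with over 40 N, if the wrist force passes 120 N, or if a joint passes its speed limit or range.

## Robot

A 7-joint arm with a two-finger parallel gripper is mounted at the origin on a cart in front of the work surface, level with it; the furniture and walls round the work are solid. World frame = base frame: x ahead of the robot, y to its left, z up, the work surface at z = 0. Lengths are in m, angles in rad, forces in N, time in s.
With the tool pointing down it reaches from about 0.4 to 0.75 m from the base axis. Payload 19.5 kg.
Tool frame: the origin (TCP) lies at the very end of the fingers, on their centre line; the grasp point (between the pads) lies manip.grasp_offset behind it (manip.grasp_offset is the distance from the TCP to the grasp point, in m); z points along the fingers, y is the line along which they close (so a half turn about z gives the same grasp; the last joint's range is limited). The gripper opens to 85 mm and grips with 20 to 120 N. Pads are 22 mm wide; open, the fingers measure 114 mm over their backs; the gripper's body (76 mm by 85 mm) begins 54 mm behind the grasp point. The pads swing forward as they close: fully open they stand 13 mm farther back than shut.
Start: joints at [-1.326, 0.707, -0.028, 1.485, 0.022, 0.951, -0.075], TCP at [0.163, 0.551, 0.231] pointing down, gripper open.
Joint ranges: [-2.71, 2.71], [-0.32, 2.16], [-1.57, 1.52], [0, 2.45], [-1.46, 4.6], [0, 2.02], [-2.83, 2.83]. Speed limits (rad/s): [1.89, 1.89, 2.57, 2.57, 3.01, 3.01, 3.01].

## Interface

Orientations are given as a unit quaternion [w, x, y, z].
In Python, from cell import manip, camera, workorder gives the robot as it stands.
- The arm moves only by the tool step_arm, never from a script. Its argument "increments" is a list of rows, each an object of numbers: "dx", "dy", "dz": the shift along the tool's x, y, z in mm; "ax", "ay", "az": the turn, a rotation vector about the tool's x, y, z in rad; "gripper": the opening, from 0 (shut) to 1 (fully open). In form: [{"dx": .., "dy": .., "dz": .., "ax": .., "ay": .., "az": .., "gripper": ..}, ...]. A call has 1 to 20 rows; each row shifts and turns the commanded pose from where the row before left it, along the tool's axes as they then stand; what a row does not reach is not made up. A row lasts 1/10 s, in which the tool goes at most 50 mm and 8.59 degrees, less where a joint would pass 70% of its speed; a pose out of reach is approached as far as the arm can. A call with a gripper value outside its range is refused whole. The fingers move at their own pace and stop on an object; "squeeze" is the grip in N (left out, the last holds). Time passes only in rows, so rows that do not move let the fingers close. It gives the time, the measured TCP pose, the force, the opening and the grip force at its end, in the units of the state.
- manip.get_obs(): the state, without advancing time (a new reading comes with each control period).
- camera(name): name is "scene" or "top"; returns a dict with "frame" (384x512x3 uint8, red, green, blue), "intrinsics" (3x3 intrinsics, pixels), "k1" (the pictures are not rectified: a ray, as slopes to the right and down, at radius r is drawn at 1 + k1 r^2 times it, then the intrinsics apply), "R" (3x3) and "t" (3): a world point X has camera coordinates R X + t. Camera axes: x right, y down, z forward; pixel columns grow to the right and rows downward; lengths in m; the calibration is good to about 2 mm. A picture is of the moment at which its call begins. There is no depth.
- workorder.job_done(): hands the job in; it is judged then, once.
The state is a dict: "time_s": time; "q": joint angles; "qd": joint speeds; "tau": joint torques, N m; "tcp_pos": TCP position; "eef_rot": TCP orientation; "ft_force": force on the tool from outside, world axes, zero at the start; "wrist_torque": the same for the moment, N m; "gripper_width": opening from 0.0 (shut) to 1.0 (fully open); "finger_force": force on a finger pad.
Only numpy, scipy, OpenCV 4.12 (cv2) and the standard library are available. Lean on these libraries where they do the work, as an engineer would, in place of code of your own. Each camera call takes 0.05 s, during which the arm holds its last target. There are 200 camera calls.

## Working session

There is one attempt and no reset: what is moved stays moved. The work goes in short steps, Python scripts to look and compute and a tool call to move; the robot and the scene stay as the last step left them, time stands still between calls to the robot, and variables do not carry over. Pictures are saved under pics/ and viewed, at most 14 in all, crops included, and the job is handed in when it is done.

Besides the shell and the picture viewer there is one more tool, called in YAML: its name, and indented under it one key for each argument. step_arm: Moves the arm, as the interface text tells. Its arguments: {"type":"object","properties":{"increments":{"type":"array","items":{"type":"object","properties":{"dx":{"type":"number"},"dy":{"type":"number"},"dz":{"type":"number"},"ax":{"type":"number"},"ay":{"type":"number"},"az":{"type":"number"},"gripper":{"type":"number"}}}},"squeeze":{"type":"number"}},"required":["increments"]}

```bash
mkdir -p pics; ls
python3 - <<'E'
from cell import manip,camera
import cv2,numpy as np
o=manip.get_obs()
print(o, manip.grasp_offset)
for n in("scene","top"):
    c=camera(n);cv2.imwrite(f"pics/{n}0.png",c["frame"][:,:,::-1]);print(n,c["intrinsics"],c["k1"],c["R"],c["t"])
E
```

```text
pics
{'time_s': 0.0, 'q': array([-1.32571094,  0.70709265, -0.02757125,  1.48494904,  0.02201554,
        0.95090681, -0.07546562]), 'qd': array([-2.38012580e-03,  7.72445874e-04, -7.39040893e-05,  1.66013416e-03,
        9.27304182e-04,  1.00631951e-03, -9.71406338e-04]), 'tau': array([ 1.99866222e-04, -8.83191490e+01,  1.23444412e+00, -2.36171418e+01,
        1.68912148e-02,  6.40517319e-03,  2.87967316e-05]), 'tcp_pos': array([0.16260709, 0.55127572, 0.23084559]), 'eef_rot': array([-3.78819329e-05,  1.42897905e-01,  9.89737294e-01, -5.25318703e-04]), 'ft_force': array([-1.11504623,  0.1630717 ,  0.38236125]), 'wrist_torque': array([-0.01223165,  0.01594601,  0.02628534]), 'finger_force': 0.0, 'gripper_width': 1.0022238561282857} 0.0187
scene [[352.38158068   0.         258.16748695]
 [  0.         352.38158068 197.60460116]
 [  0.           0.           1.        ]] -0.07146157558508039 [[ 0.89188357 -0.45154922  0.02543626]
 [-0.22082328 -0.48386466 -0.8468247 ]
 [ 0.39469074  0.74965211 -0.53126352]] [-0.36507489  0.14675361  0.81330911]
top [[354.35394689   0.         253.98705747]
 [  0.         354.35394689 197.35759132]
 [  0.           0.           1.        ]] 0.015165284547734876 [[-0.00402021 -0.99971869 -0.02337476]
 [-0.98591937  0.00787024 -0.1670361 ]
 [ 0.16717308  0.02237411 -0.98567366]] [0.02531977 0.41410953 1.01396112]
```

View pics/scene0.png

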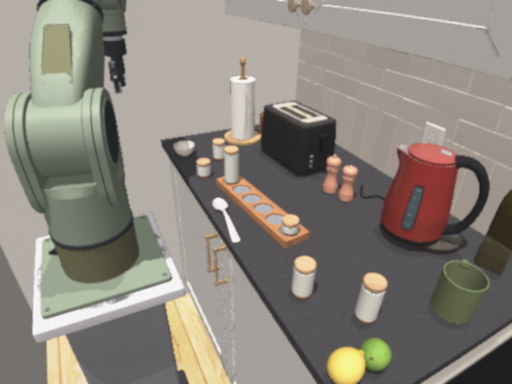

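View pics/top0.png

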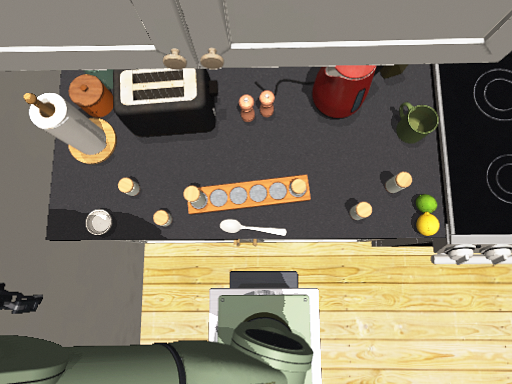

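The tall jar is at the left end (top view 192,192) and the short one at the right end (298,187). The loose jars are at about (128,186), (162,217), (363,208) and (404,179), and the felt discs run from (219,198) to (278,190). Next I'll segment and triangulate them.

```bash
cat > h.py <<'E'
import numpy as np,cv2
from cell import manip,camera
def ray(c,uv):
    K=c["intrinsics"];d=np.array([(uv[0]-K[0,2])/K[0,0],(uv[1]-K[1,2])/K[1,1]])
    s=d.copy()
    for _ in range(10): s=d/(1+c["k1"]*(s@s))
    v=c["R"].T@np.array([*s,1]);return -c["R"].T@np.array(c["t"]),v
def plane(c,uv,z):
    o,v=ray(c,uv);return o+v*(z-o[2])/v[2]
def proj(c,X):
    p=c["R"]@np.array(X)+c["t"];s=p[:2]/p[2];s=s*(1+c["k1"]*(s@s));K=c["intrinsics"];return np.array([s[0]*K[0,0]+K[0,2],s[1]*K[1,1]+K[1,2]])
def tri(c1,u1,c2,u2):
    o1,v1=ray(c1,u1);o2,v2=ray(c2,u2)
    a=np.linalg.lstsq(np.array([v1,-v2]).T,o2-o1,rcond=None)[0]
    p,q=o1+a[0]*v1,o2+a[1]*v2;return (p+q)/2,np.linalg.norm(p-q)
E
python3 - <<'E'
from h import *
for n,boxes in (("scene",[(190,130,310,245),(280,250,400,330)]),("top",[(110,165,320,235),(340,165,420,230)])):
    f=camera(n)["frame"]
    ims=[cv2.resize(f[b[1]:b[3],b[0]:b[2],::-1],None,fx=3.6,fy=3.6,interpolation=cv2.INTER_NEAREST) for b in boxes]
    W=max(i.shape[1] for i in ims)
    ims=[np.pad(i,((0,0),(0,W-i.shape[1]),(0,0))) for i in ims]
    im=np.vstack(ims);k=min(1,600/im.shape[0],800/im.shape[1]);cv2.imwrite(f"pics/{n}1.png",cv2.resize(im,None,fx=k,fy=k)); print(k,im.shape)
    hsv=cv2.cvtColor(f,cv2.COLOR_RGB2HSV)
    for p in ([(291,220),(305,264),(373,281),(231,150),(218,141),(204,161)] if n=="scene" else [(128,185),(161,217),(192,190),(298,187),(363,208),(404,179),(219,198),(208,206)]): print(p,hsv[p[1],p[0]])
E
```

```text
0.8547008547008547 (702, 432, 3)
(291, 220) [ 19  84 241]
(305, 264) [ 20  75 244]
(373, 281) [ 19  83 240]
(231, 150) [ 20  80 241]
(218, 141) [ 20  80 242]
(204, 161) [ 19  83 240]
1 (486, 756, 3)
(128, 185) [ 23  91 252]
(161, 217) [ 23  93 252]
(192, 190) [ 23  91 252]
(298, 187) [ 22  94 252]
(363, 208) [ 23  94 252]
(404, 179) [ 22  96 252]
(219, 198) [113   5 201]
(208, 206) [ 16 160 247]
```

View pics/top1.png

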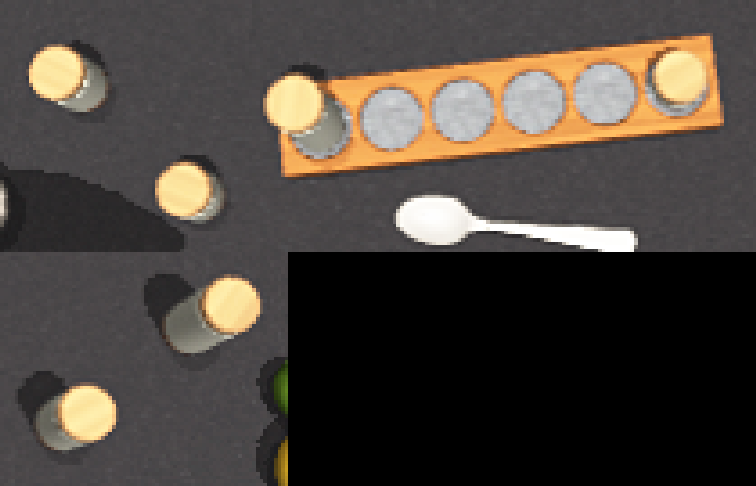

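View pics/scene1.png

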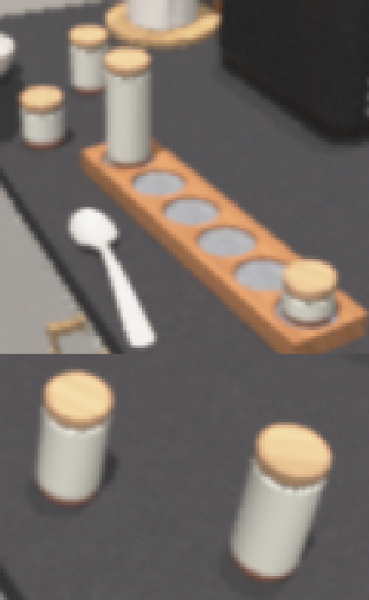

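The crops show clean lid discs in the top view, four empty felts between the end jars, and the right-hand loose jars looking taller than the left-hand ones. Measuring now.

```bash
cat >> h.py <<'E'
def lids(c,lo,hi,amin=25,amax=400):
    m=cv2.inRange(cv2.cvtColor(c["frame"],cv2.COLOR_RGB2HSV),lo,hi)
    n,_,st,ce=cv2.connectedComponentsWithStats(m)
    return [(ce[i],st[i,4],st[i,2:4]) for i in range(1,n) if amin<st[i,4]<amax]
E
python3 - <<'E'
from h import *
T=camera("top");S=camera("scene")
A=lids(T,(17,60,215),(28,125,255));B=lids(S,(16,55,205),(25,125,255),20)
B=[b for b in B if 195<b[0][0]<400 and 130<b[0][1]<320]
print("scene",[(b[0].round(1),b[1],b[2]) for b in B])
for a in A:
    if not(100<a[0][0]<420 and 160<a[0][1]<235): continue
    r=min(((tri(T,a[0],S,b[0]),b[0]) for b in B),key=lambda x:x[0][1])
    X=r[0][0]
    print("top",a[0].round(1),a[1],a[2],"->",r[1].round(1),X.round(4),r[0][1].round(4))
    for h in(.04,.055,.07,.085,.1,.115): print("   ",h,plane(T,a[0],h).round(4),end="")
    print()
m=cv2.inRange(cv2.cvtColor(T["frame"],cv2.COLOR_RGB2HSV),(0,0,150),(180,25,235))
n,_,st,ce=cv2.connectedComponentsWithStats(m)
for i in range(1,n):
    if 150<st[i,4]<400: print("felt",ce[i].round(1),st[i],plane(T,ce[i],.016).round(4))
m=cv2.inRange(cv2.cvtColor(T["frame"],cv2.COLOR_RGB2HSV),(8,130,150),(20,255,255))[160:230,170:330]
k=cv2.findContours(m,0,2)[0];k=max(k,key=cv2.contourArea)
r=cv2.minAreaRect(k);print(r);b=cv2.boxPoints(r)+[170,160];print([plane(T,p,.022).round(4) for p in b])
E
```

```text
scene [(array([229.7, 137. ]), np.int32(65), array([13, 11], dtype=int32)), (array([251.3, 139.1]), np.int32(67), array([22,  8], dtype=int32)), (array([218.1, 140.5]), np.int32(37), array([11,  4], dtype=int32)), (array([230.8, 148.5]), np.int32(61), array([13,  6], dtype=int32)), (array([202.8, 160.9]), np.int32(47), array([11,  5], dtype=int32)), (array([290. , 219.2]), np.int32(119), array([15, 10], dtype=int32)), (array([305. , 263.3]), np.int32(229), array([19, 15], dtype=int32)), (array([375.1, 280.8]), np.int32(265), array([22, 17], dtype=int32))]
top [403.9 179.2] 168 [15 15] -> [375.1 280.8] [ 0.4506 -0.3932  0.0989] 0.0013
    0.04 [ 0.4641 -0.4175  0.04  ]    0.055 [ 0.4608 -0.4114  0.055 ]    0.07 [ 0.4575 -0.4053  0.07  ]    0.085 [ 0.4542 -0.3993  0.085 ]    0.1 [ 0.451  -0.3932  0.1   ]    0.115 [ 0.4477 -0.3871  0.115 ]
top [124.7 184.6] 155 [14 14] -> [218.1 140.5] [0.4486 0.3967 0.0696] 0.0003
    0.04 [0.455  0.4084 0.04  ]    0.055 [0.4518 0.4024 0.055 ]    0.07 [0.4487 0.3965 0.07  ]    0.085 [0.4455 0.3905 0.085 ]    0.1 [0.4424 0.3846 0.1   ]    0.115 [0.4392 
[... 1051 characters left out ...]
0.085 ]    0.1 [0.3493 0.2802 0.1   ]    0.115 [0.3476 0.2759 0.115 ]
felt [310.8  46.7] [231  45 160   4 182] [ 0.909  -0.1619  0.016 ]
felt [277.4 190.5] [270 183  16  16 211] [ 0.438  -0.0477  0.016 ]
felt [257.7 192.9] [250 185  16  17 215] [0.4312 0.012  0.016 ]
felt [238.  195.1] [230 187  17  17 217] [0.4247 0.0717 0.016 ]
felt [218.3 197.5] [210 190  17  16 214] [0.4181 0.1313 0.016 ]
felt [100.3 223.1] [ 92 216  18  15 207] [0.3429 0.4849 0.016 ]
((77.79862213134766, 33.788394927978516), (25.471391677856445, 123.03382873535156), 83.2901611328125)
[array([0.4458, 0.231 , 0.022 ]), array([ 0.4869, -0.1385,  0.022 ]), array([ 0.4094, -0.1451,  0.022 ]), array([0.3688, 0.2199, 0.022 ])]
```

step_arm:
  increments:
    - {"az": 0.12,"gripper": 1}
    - {"az": 0.15}
    - {"az": 0.15}
    - {"az": 0.15}
    - {"az": 0.15}
    - {"az": 0.15}
    - {"az": 0.15}
    - {"az": 0.15}
    - {}
  squeeze: 40

```text
invalid input
```

```bash
cat >> h.py <<'E'
from scipy.spatial.transform import Rotation as Ro
def go(x,y,z,phi=6.3):
    o=manip.get_obs();w,*v=o["eef_rot"];R=Ro.from_quat([*v,w]).as_matrix()
    d=R.T@(np.array([x,y,z])-o["tcp_pos"])*1000
    p=np.radians(phi);c,s=np.cos(p),np.sin(p)
    D=np.array([[-s,c,0],[c,s,0],[0,0,-1]]).T
    print("mm",d.round(1),"rot",Ro.from_matrix(R.T@D).as_rotvec().round(3),"tcp",o["tcp_pos"].round(4),"t",o["time_s"],"ff",o["finger_force"],"w",o["gripper_width"])
E
python3 -c "
from h import *
go(.449,.3965,.2)"
```

```text
mm [-318.5  -67.6   31.2] rot [-0.     0.     1.174] tcp [0.1626 0.5514 0.2311] t 0.3 ff 0.0 w 0.9964332928247835
```

step_arm:
  increments:
    - {"dx": 0,"dy": 0,"dz": 0,"ax": 0,"ay": 0,"az": 0.14,"gripper": 1}
    - {"dx": 0,"dy": 0,"dz": 0,"ax": 0,"ay": 0,"az": 0.148,"gripper": 1}
    - {"dx": 0,"dy": 0,"dz": 0,"ax": 0,"ay": 0,"az": 0.148,"gripper": 1}
    - {"dx": 0,"dy": 0,"dz": 0,"ax": 0,"ay": 0,"az": 0.148,"gripper": 1}
    - {"dx": 0,"dy": 0,"dz": 0,"ax": 0,"ay": 0,"az": 0.148,"gripper": 1}
    - {"dx": 0,"dy": 0,"dz": 0,"ax": 0,"ay": 0,"az": 0.148,"gripper": 1}
    - {"dx": 0,"dy": 0,"dz": 0,"ax": 0,"ay": 0,"az": 0.148,"gripper": 1}
    - {"dx": 0,"dy": 0,"dz": 0,"ax": 0,"ay": 0,"az": 0.146,"gripper": 1}
    - {"dx": 0,"dy": 0,"dz": 0,"ax": 0,"ay": 0,"az": 0,"gripper": 1}
  squeeze: 40

```text
time_s: 1.2
tcp_pos: [0.1624, 0.5515, 0.2311]
eef_rot: [0.0, 0.668, 0.744, -0.0]
ft_force: [-0.2, 0.1, -0.7]
gripper_width: 0.999
finger_force: 0.0
```

```bash
python3 -c "
from h import *
go(.449,.3965,.15)
o=manip.get_obs();print(o['q'])"
```

```text
mm [-184.9  268.3   81.2] rot [ 0.     0.    -0.002] tcp [0.1624 0.5515 0.2311] t 1.2 ff 0.0 w 0.999209585748375
[-1.50043874  0.73026982  0.3253309   1.49089188 -0.26223642  0.96384127
 -0.99471746]
```

step_arm:
  increments:
    - {"dx": -9,"dy": 13,"dz": 4,"ax": 0,"ay": 0,"az": 0,"gripper": 1}
    - {"dx": -19,"dy": 27,"dz": 8,"ax": 0,"ay": 0,"az": 0,"gripper": 1}
    - {"dx": -19,"dy": 27,"dz": 8,"ax": 0,"ay": 0,"az": 0,"gripper": 1}
    - {"dx": -19,"dy": 27,"dz": 8,"ax": 0,"ay": 0,"az": 0,"gripper": 1}
    - {"dx": -19,"dy": 27,"dz": 8,"ax": 0,"ay": 0,"az": 0,"gripper": 1}
    - {"dx": -19,"dy": 27,"dz": 8,"ax": 0,"ay": 0,"az": 0,"gripper": 1}
    - {"dx": -19,"dy": 27,"dz": 8,"ax": 0,"ay": 0,"az": 0,"gripper": 1}
    - {"dx": -19,"dy": 27,"dz": 8,"ax": 0,"ay": 0,"az": 0,"gripper": 1}
    - {"dx": -19,"dy": 27,"dz": 8,"ax": 0,"ay": 0,"az": 0,"gripper": 1}
    - {"dx": -16,"dy": 26,"dz": 8,"ax": 0,"ay": 0,"az": 0,"gripper": 1}
    - {"dx": -8,"dy": 13,"dz": 5,"ax": 0,"ay": 0,"az": 0,"gripper": 1}
    - {"dx": 0,"dy": 0,"dz": 0,"ax": 0,"ay": 0,"az": 0,"gripper": 1}
    - {"dx": 0,"dy": 0,"dz": 0,"ax": 0,"ay": 0,"az": 0,"gripper": 1}

```text
time_s: 2.5
tcp_pos: [0.4488, 0.3972, 0.1503]
eef_rot: [-0.0, 0.666, 0.746, -0.0]
ft_force: [0.1, 0.5, -0.3]
gripper_width: 1.005
finger_force: 0.0
```

```bash
python3 -c "
from h import *
go(.449,.3965,.03)
o=manip.get_obs();print(o['q'])"
```

```text
mm [ -0.8   0.2 120.3] rot [-0.001 -0.     0.002] tcp [0.4488 0.3972 0.1503] t 2.5 ff 0.0 w 1.0046201677553777
[-0.88260016  0.85622359  0.22036688  1.4941707  -0.22944505  0.81692562
 -0.46639425]
```

Tracking is accurate. Descend and grasp.

step_arm:
  increments:
    - {"dx": -0.8,"dy": 0,"dz": 15,"ax": 0,"ay": 0,"az": 0,"gripper": 1}
    - {"dx": 0,"dy": 0,"dz": 25,"ax": 0,"ay": 0,"az": 0,"gripper": 1}
    - {"dx": 0,"dy": 0,"dz": 25,"ax": 0,"ay": 0,"az": 0,"gripper": 1}
    - {"dx": 0,"dy": 0,"dz": 25,"ax": 0,"ay": 0,"az": 0,"gripper": 1}
    - {"dx": 0,"dy": 0,"dz": 20,"ax": 0,"ay": 0,"az": 0,"gripper": 1}
    - {"dx": 0,"dy": 0,"dz": 10,"ax": 0,"ay": 0,"az": 0,"gripper": 1}
    - {"dx": 0,"dy": 0,"dz": 0,"ax": 0,"ay": 0,"az": 0,"gripper": 1}
    - {"dx": 0,"dy": 0,"dz": 0,"ax": 0,"ay": 0,"az": 0,"gripper": 0.6}
    - {"dx": 0,"dy": 0,"dz": 0,"ax": 0,"ay": 0,"az": 0,"gripper": 0.6}
    - {"dx": 0,"dy": 0,"dz": 0,"ax": 0,"ay": 0,"az": 0,"gripper": 0.5}
    - {"dx": 0,"dy": 0,"dz": 0,"ax": 0,"ay": 0,"az": 0,"gripper": 0.45}
    - {"dx": 0,"dy": 0,"dz": 0,"ax": 0,"ay": 0,"az": 0,"gripper": 0.3}
    - {"dx": 0,"dy": 0,"dz": 0,"ax": 0,"ay": 0,"az": 0,"gripper": 0.3}
    - {"dx": 0,"dy": 0,"dz": 0,"ax": 0,"ay": 0,"az": 0,"gripper": 0.3}
    - {"dx": 0,"dy": 0,"dz": 0,"ax": 0,"ay": 0,"az": 0,"gripper": 0.3}
  squeeze: 40

```text
time_s: 4.0
tcp_pos: [0.4497, 0.3965, 0.0313]
eef_rot: [0.0, 0.667, 0.745, 0.001]
ft_force: [-2.1, -0.6, 10.3]
gripper_width: 0.502
finger_force: 40.0
```

step_arm:
  increments:
    - {"dx": 0,"dy": 0,"dz": -3,"ax": 0,"ay": 0,"az": 0,"gripper": 0.3}
    - {"dx": 0,"dy": 0,"dz": -10,"ax": 0,"ay": 0,"az": 0,"gripper": 0.3}
    - {"dx": 0,"dy": 0,"dz": -25,"ax": 0,"ay": 0,"az": 0,"gripper": 0.3}
    - {"dx": 0,"dy": 0,"dz": -35,"ax": 0,"ay": 0,"az": 0,"gripper": 0.3}
    - {"dx": 0,"dy": 0,"dz": -35,"ax": 0,"ay": 0,"az": 0,"gripper": 0.3}
    - {"dx": 0,"dy": 0,"dz": -35,"ax": 0,"ay": 0,"az": 0,"gripper": 0.3}
    - {"dx": 0,"dy": 0,"dz": -25,"ax": 0,"ay": 0,"az": 0,"gripper": 0.3}
    - {"dx": 0,"dy": 0,"dz": -12,"ax": 0,"ay": 0,"az": 0,"gripper": 0.3}
    - {"dx": 0,"dy": 0,"dz": 0,"ax": 0,"ay": 0,"az": 0,"gripper": 0.3}
    - {"dx": 0,"dy": 0,"dz": 0,"ax": 0,"ay": 0,"az": 0,"gripper": 0.3}

```text
time_s: 5.0
tcp_pos: [0.4491, 0.396, 0.2093]
eef_rot: [-0.0, 0.667, 0.745, -0.001]
ft_force: [-0.3, 0.6, -1.5]
gripper_width: 0.505
finger_force: 41.0
```

```bash
python3 -c "
from h import *
go(.431,.012,.2)
c=camera('scene');f=c['frame'];p=proj(c,[.449,.3965,.19]).astype(int);print(p)
x,y=max(0,p[0]-40),max(0,p[1]-45)
cv2.imwrite('pics/s2.png',cv2.resize(f[y:y+90,x:x+90,::-1],None,fx=5,fy=5))"
```

```text
mm [-379.7  -60.1    9.7] rot [-0.001  0.001  0.   ] tcp [0.4491 0.396  0.2093] t 5.0 ff 40.990976704488276 w 0.5047870010427611
[217 107]
```

View pics/s2.png

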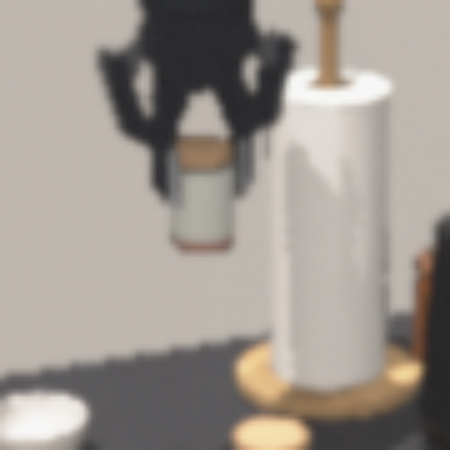

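The jar hangs upright and centred between the pads (crop 203,195). Carry it to recess 4.

step_arm:
  increments:
    - {"dx": -10,"dy": -2,"dz": 0,"ax": 0,"ay": 0,"az": 0,"gripper": 0.3}
    - {"dx": -20,"dy": -4,"dz": 0,"ax": 0,"ay": 0,"az": 0,"gripper": 0.3}
    - {"dx": -30,"dy": -5,"dz": 0,"ax": 0,"ay": 0,"az": 0,"gripper": 0.3}
    - {"dx": -35,"dy": -5,"dz": 0,"ax": 0,"ay": 0,"az": 0,"gripper": 0.3}
    - {"dx": -35,"dy": -5,"dz": 0,"ax": 0,"ay": 0,"az": 0,"gripper": 0.3}
    - {"dx": -35,"dy": -5,"dz": 0,"ax": 0,"ay": 0,"az": 0,"gripper": 0.3}
    - {"dx": -35,"dy": -5,"dz": 0,"ax": 0,"ay": 0,"az": 0,"gripper": 0.3}
    - {"dx": -35,"dy": -5,"dz": 0,"ax": 0,"ay": 0,"az": 0,"gripper": 0.3}
    - {"dx": -35,"dy": -5,"dz": 0,"ax": 0,"ay": 0,"az": 0,"gripper": 0.3}
    - {"dx": -35,"dy": -5,"dz": 0,"ax": 0,"ay": 0,"az": 0,"gripper": 0.3}
    - {"dx": -35,"dy": -5,"dz": 0,"ax": 0,"ay": 0,"az": 0,"gripper": 0.3}
    - {"dx": -25,"dy": -5,"dz": 0,"ax": 0,"ay": 0,"az": 0,"gripper": 0.3}
    - {"dx": -15,"dy": -4,"dz": 0,"ax": 0,"ay": 0,"az": 0,"gripper": 0.3}
    - {"dx": 0,"dy": 0,"dz": 0,"ax": 0,"ay": 0,"az": 0,"gripper": 0.3}
    - {"dx": 0,"dy": 0,"dz": 0,"ax": 0,"ay": 0,"az": 0,"gripper": 0.3}

```text
time_s: 6.55
tcp_pos: [0.431, 0.0118, 0.21]
eef_rot: [-0.0, 0.667, 0.745, -0.0]
ft_force: [-0.6, 1.1, -2.2]
gripper_width: 0.501
finger_force: 41.0
```

```bash
python3 -c "
from h import *
go(.431,.012,.048)"
```

```text
mm [2.00e-01 1.00e-01 1.62e+02] rot [-0.001 -0.    -0.   ] tcp [0.431  0.0118 0.21  ] t 6.55 ff 40.99619716791494 w 0.5010385753323402
```

step_arm:
  increments:
    - {"dx": 0,"dy": 0,"dz": 15,"ax": 0,"ay": 0,"az": 0,"gripper": 0.3}
    - {"dx": 0,"dy": 0,"dz": 25,"ax": 0,"ay": 0,"az": 0,"gripper": 0.3}
    - {"dx": 0,"dy": 0,"dz": 25,"ax": 0,"ay": 0,"az": 0,"gripper": 0.3}
    - {"dx": 0,"dy": 0,"dz": 25,"ax": 0,"ay": 0,"az": 0,"gripper": 0.3}
    - {"dx": 0,"dy": 0,"dz": 20,"ax": 0,"ay": 0,"az": 0,"gripper": 0.3}
    - {"dx": 0,"dy": 0,"dz": 20,"ax": 0,"ay": 0,"az": 0,"gripper": 0.3}
    - {"dx": 0,"dy": 0,"dz": 10,"ax": 0,"ay": 0,"az": 0,"gripper": 0.3}
    - {"dx": 0,"dy": 0,"dz": 5,"ax": 0,"ay": 0,"az": 0,"gripper": 0.3}
    - {"dx": 0,"dy": 0,"dz": 4,"ax": 0,"ay": 0,"az": 0,"gripper": 0.3}
    - {"dx": 0,"dy": 0,"dz": 4,"ax": 0,"ay": 0,"az": 0,"gripper": 0.3}
    - {"dx": 0,"dy": 0,"dz": 4,"ax": 0,"ay": 0,"az": 0,"gripper": 0.3}
    - {"dx": 0,"dy": 0,"dz": 2,"ax": 0,"ay": 0,"az": 0,"gripper": 0.3}
    - {"dx": 0,"dy": 0,"dz": 0,"ax": 0,"ay": 0,"az": 0,"gripper": 0.3}
    - {"dx": 0,"dy": 0,"dz": 0,"ax": 0,"ay": 0,"az": 0,"gripper": 0.3}

```text
time_s: 7.95
tcp_pos: [0.4315, 0.0119, 0.0514]
eef_rot: [0.0, 0.667, 0.745, 0.0]
ft_force: [0.6, 0.7, -2.0]
gripper_width: 0.5
finger_force: 41.0
```

step_arm:
  increments:
    - {"dx": 0,"dy": 0,"dz": 2,"ax": 0,"ay": 0,"az": 0,"gripper": 0.3}
    - {"dx": 0,"dy": 0,"dz": 1,"ax": 0,"ay": 0,"az": 0,"gripper": 0.3}
    - {"dx": 0,"dy": 0,"dz": 1,"ax": 0,"ay": 0,"az": 0,"gripper": 0.3}
    - {"dx": 0,"dy": 0,"dz": 0.5,"ax": 0,"ay": 0,"az": 0,"gripper": 0.3}
    - {"dx": 0,"dy": 0,"dz": 0,"ax": 0,"ay": 0,"az": 0,"gripper": 0.3}
    - {"dx": 0,"dy": 0,"dz": 0,"ax": 0,"ay": 0,"az": 0,"gripper": 0.3}

```text
time_s: 8.55
tcp_pos: [0.4315, 0.0119, 0.0472]
eef_rot: [0.0, 0.667, 0.745, 0.0]
ft_force: [-2.1, -0.2, 15.2]
gripper_width: 0.5
finger_force: 42.6
```

Contact is at the expected height, so the jar is seated. Release and rise.

step_arm:
  increments:
    - {"dx": 0,"dy": 0,"dz": 0,"ax": 0,"ay": 0,"az": 0,"gripper": 0.55}
    - {"dx": 0,"dy": 0,"dz": 0,"ax": 0,"ay": 0,"az": 0,"gripper": 0.7}
    - {"dx": 0,"dy": 0,"dz": 0,"ax": 0,"ay": 0,"az": 0,"gripper": 0.9}
    - {"dx": 0,"dy": 0,"dz": 0,"ax": 0,"ay": 0,"az": 0,"gripper": 1}
    - {"dx": 0,"dy": 0,"dz": 0,"ax": 0,"ay": 0,"az": 0,"gripper": 1}
    - {"dx": 0,"dy": 0,"dz": -10,"ax": 0,"ay": 0,"az": 0,"gripper": 1}
    - {"dx": 0,"dy": 0,"dz": -25,"ax": 0,"ay": 0,"az": 0,"gripper": 1}
    - {"dx": 0,"dy": 0,"dz": -35,"ax": 0,"ay": 0,"az": 0,"gripper": 1}
    - {"dx": 0,"dy": 0,"dz": -35,"ax": 0,"ay": 0,"az": 0,"gripper": 1}
    - {"dx": 0,"dy": 0,"dz": -30,"ax": 0,"ay": 0,"az": 0,"gripper": 1}
    - {"dx": 0,"dy": 0,"dz": -12,"ax": 0,"ay": 0,"az": 0,"gripper": 1}
    - {"dx": 0,"dy": 0,"dz": 0,"ax": 0,"ay": 0,"az": 0,"gripper": 1}
    - {"dx": 0,"dy": 0,"dz": 0,"ax": 0,"ay": 0,"az": 0,"gripper": 1}

```text
time_s: 9.85
tcp_pos: [0.4313, 0.012, 0.1939]
eef_rot: [0.0, 0.667, 0.745, 0.0]
ft_force: [-0.4, -0.3, -0.6]
gripper_width: 0.996
finger_force: 0.0
```

```bash
python3 -c "
from h import *
go(.3545,.293,.12)
o=manip.get_obs();print(o['q'])"
```

```text
mm [287.8 -45.5  73.9] rot [ 0. -0.  0.] tcp [0.4313 0.012  0.1939] t 9.85 ff 0.0 w 0.9960576597981159
[-0.189384    0.57634478  0.14590328  2.03377106 -0.15441707  0.54141778
  0.17586893]
```

step_arm:
  increments:
    - {"dx": 15,"dy": -3,"dz": 0,"ax": 0,"ay": 0,"az": 0,"gripper": 1}
    - {"dx": 30,"dy": -5,"dz": 0,"ax": 0,"ay": 0,"az": 0,"gripper": 1}
    - {"dx": 35,"dy": -5,"dz": 0,"ax": 0,"ay": 0,"az": 0,"gripper": 1}
    - {"dx": 35,"dy": -5,"dz": 0,"ax": 0,"ay": 0,"az": 0,"gripper": 1}
    - {"dx": 35,"dy": -5,"dz": 0,"ax": 0,"ay": 0,"az": 0,"gripper": 1}
    - {"dx": 35,"dy": -5,"dz": 0,"ax": 0,"ay": 0,"az": 0,"gripper": 1}
    - {"dx": 35,"dy": -5,"dz": 0,"ax": 0,"ay": 0,"az": 0,"gripper": 1}
    - {"dx": 35,"dy": -5,"dz": 0,"ax": 0,"ay": 0,"az": 0,"gripper": 1}
    - {"dx": 22,"dy": -5,"dz": 30,"ax": 0,"ay": 0,"az": 0,"gripper": 1}
    - {"dx": 10,"dy": -2,"dz": 34,"ax": 0,"ay": 0,"az": 0,"gripper": 1}
    - {"dx": 0,"dy": 0,"dz": 10,"ax": 0,"ay": 0,"az": 0,"gripper": 1}
    - {"dx": 0,"dy": 0,"dz": 0,"ax": 0,"ay": 0,"az": 0,"gripper": 1}
    - {"dx": 0,"dy": 0,"dz": 0,"ax": 0,"ay": 0,"az": 0,"gripper": 1}

```text
time_s: 11.15
tcp_pos: [0.3559, 0.2915, 0.1206]
eef_rot: [0.0, 0.668, 0.744, 0.0]
ft_force: [0.3, 0.3, 0.3]
gripper_width: 1.001
finger_force: 0.0
```

```bash
python3 -c "
from h import *
go(.3545,.293,.022)
c=camera('top');cv2.imwrite('pics/t3.png',c['frame'][:,:,::-1])
for a in lids(c,(17,60,215),(28,125,255)):
  if 100<a[0][0]<420 and 160<a[0][1]<235: print(a[0].round(1),a[2],a[1])
  if 240<a[0][0]<280: print(plane(c,a[0],.086))"
```

```text
mm [ 1.7 -1.2 98.6] rot [ 0.     0.    -0.001] tcp [0.3559 0.2915 0.1206] t 11.15 ff 0.0 w 1.001174591771818
[ 0.70575091 -0.01662089  0.086     ]
[0.69414591 0.04408639 0.086     ]
[403.9 179.1] [15 15] 175
[298.7 185.5] [14 14] 162
[257.4 188.5] [15 14] 172
[0.43083869 0.01183331 0.086     ]
[191.1 193.2] [15 16] 184
[363.9 209.1] [15 15] 178
[ 0.20714353 -0.00710343  0.086     ]
```

View pics/t3.png

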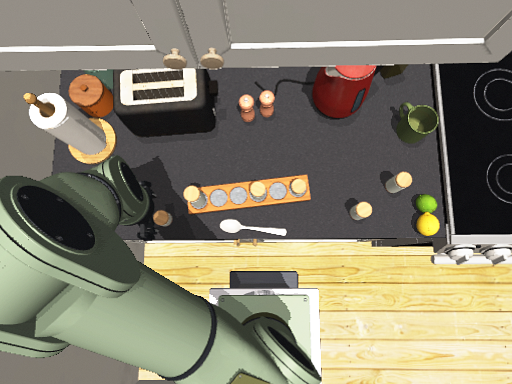

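Jar 70 sits in recess 4 with its lid at (257,188), within 1 mm of the centre, and the other jars haven't moved. Now jar 55.

step_arm:
  increments:
    - {"dx": 1.5,"dy": -1,"dz": 15,"ax": 0,"ay": 0,"az": 0,"gripper": 1}
    - {"dx": 0,"dy": 0,"dz": 25,"ax": 0,"ay": 0,"az": 0,"gripper": 1}
    - {"dx": 0,"dy": 0,"dz": 25,"ax": 0,"ay": 0,"az": 0,"gripper": 1}
    - {"dx": 0,"dy": 0,"dz": 20,"ax": 0,"ay": 0,"az": 0,"gripper": 1}
    - {"dx": 0,"dy": 0,"dz": 12,"ax": 0,"ay": 0,"az": 0,"gripper": 1}
    - {"dx": 0,"dy": 0,"dz": 0,"ax": 0,"ay": 0,"az": 0,"gripper": 1}
    - {"dx": 0,"dy": 0,"dz": 0,"ax": 0,"ay": 0,"az": 0,"gripper": 0.6}
    - {"dx": 0,"dy": 0,"dz": 0,"ax": 0,"ay": 0,"az": 0,"gripper": 0.6}
    - {"dx": 0,"dy": 0,"dz": 0,"ax": 0,"ay": 0,"az": 0,"gripper": 0.5}
    - {"dx": 0,"dy": 0,"dz": 0,"ax": 0,"ay": 0,"az": 0,"gripper": 0.45}
    - {"dx": 0,"dy": 0,"dz": 0,"ax": 0,"ay": 0,"az": 0,"gripper": 0.3}
    - {"dx": 0,"dy": 0,"dz": 0,"ax": 0,"ay": 0,"az": 0,"gripper": 0.3}
    - {"dx": 0,"dy": 0,"dz": 0,"ax": 0,"ay": 0,"az": 0,"gripper": 0.3}
    - {"dx": 0,"dy": 0,"dz": 0,"ax": 0,"ay": 0,"az": 0,"gripper": 0.3}
  squeeze: 40

```text
time_s: 12.6
tcp_pos: [0.3544, 0.2939, 0.0238]
eef_rot: [0.0, 0.667, 0.745, 0.001]
ft_force: [-1.0, -0.6, 16.0]
gripper_width: 0.501
finger_force: 38.4
```

step_arm:
  increments:
    - {"dx": 0,"dy": 0,"dz": -3,"ax": 0,"ay": 0,"az": 0,"gripper": 0.3}
    - {"dx": 0,"dy": 0,"dz": -10,"ax": 0,"ay": 0,"az": 0,"gripper": 0.3}
    - {"dx": 0,"dy": 0,"dz": -25,"ax": 0,"ay": 0,"az": 0,"gripper": 0.3}
    - {"dx": 0,"dy": 0,"dz": -35,"ax": 0,"ay": 0,"az": 0,"gripper": 0.3}
    - {"dx": 0,"dy": 0,"dz": -35,"ax": 0,"ay": 0,"az": 0,"gripper": 0.3}
    - {"dx": 0,"dy": 0,"dz": -35,"ax": 0,"ay": 0,"az": 0,"gripper": 0.3}
    - {"dx": 0,"dy": 0,"dz": -25,"ax": 0,"ay": 0,"az": 0,"gripper": 0.3}
    - {"dx": 0,"dy": 0,"dz": -12,"ax": 0,"ay": 0,"az": 0,"gripper": 0.3}
    - {"dx": 0,"dy": 0,"dz": 0,"ax": 0,"ay": 0,"az": 0,"gripper": 0.3}
    - {"dx": 0,"dy": 0,"dz": 0,"ax": 0,"ay": 0,"az": 0,"gripper": 0.3}

```text
time_s: 13.6
tcp_pos: [0.3538, 0.2935, 0.2027]
eef_rot: [-0.0, 0.667, 0.745, -0.0]
ft_force: [-0.5, 0.3, -1.9]
gripper_width: 0.501
finger_force: 41.2
```

```bash
python3 -c "
from h import *
go(.438,-.048,.2)"
```

```text
mm [-348.7   46.1    2.7] rot [-0.  0.  0.] tcp [0.3538 0.2935 0.2027] t 13.6 ff 41.21378398267552 w 0.5009892523335573
```

step_arm:
  increments:
    - {"dx": -10,"dy": 1,"dz": 0,"ax": 0,"ay": 0,"az": 0,"gripper": 0.3}
    - {"dx": -20,"dy": 3,"dz": 0,"ax": 0,"ay": 0,"az": 0,"gripper": 0.3}
    - {"dx": -30,"dy": 4,"dz": 0,"ax": 0,"ay": 0,"az": 0,"gripper": 0.3}
    - {"dx": -35,"dy": 5,"dz": 0,"ax": 0,"ay": 0,"az": 0,"gripper": 0.3}
    - {"dx": -35,"dy": 5,"dz": 0,"ax": 0,"ay": 0,"az": 0,"gripper": 0.3}
    - {"dx": -35,"dy": 5,"dz": 0,"ax": 0,"ay": 0,"az": 0,"gripper": 0.3}
    - {"dx": -35,"dy": 5,"dz": 0,"ax": 0,"ay": 0,"az": 0,"gripper": 0.3}
    - {"dx": -35,"dy": 5,"dz": 0,"ax": 0,"ay": 0,"az": 0,"gripper": 0.3}
    - {"dx": -35,"dy": 4,"dz": 0,"ax": 0,"ay": 0,"az": 0,"gripper": 0.3}
    - {"dx": -35,"dy": 4,"dz": 0,"ax": 0,"ay": 0,"az": 0,"gripper": 0.3}
    - {"dx": -28,"dy": 3,"dz": 0,"ax": 0,"ay": 0,"az": 0,"gripper": 0.3}
    - {"dx": -15,"dy": 2,"dz": 0,"ax": 0,"ay": 0,"az": 0,"gripper": 0.3}
    - {"dx": 0,"dy": 0,"dz": 0,"ax": 0,"ay": 0,"az": 0,"gripper": 0.3}
    - {"dx": 0,"dy": 0,"dz": 0,"ax": 0,"ay": 0,"az": 0,"gripper": 0.3}

```text
time_s: 15.0
tcp_pos: [0.4374, -0.0474, 0.2023]
eef_rot: [-0.001, 0.667, 0.745, -0.0]
ft_force: [-0.2, -0.8, -1.5]
gripper_width: 0.498
finger_force: 41.2
```

```bash
python3 -c "
from h import *
go(.438,-.048,.043)"
```

```text
mm [ -0.7   0.7 159.3] rot [-0.001 -0.    -0.001] tcp [ 0.4374 -0.0474  0.2023] t 15.0 ff 41.19554670411162 w 0.49833308682655086
```

step_arm:
  increments:
    - {"dx": -0.7,"dy": 0.7,"dz": 15,"ax": 0,"ay": 0,"az": 0,"gripper": 0.3}
    - {"dx": 0,"dy": 0,"dz": 25,"ax": 0,"ay": 0,"az": 0,"gripper": 0.3}
    - {"dx": 0,"dy": 0,"dz": 25,"ax": 0,"ay": 0,"az": 0,"gripper": 0.3}
    - {"dx": 0,"dy": 0,"dz": 25,"ax": 0,"ay": 0,"az": 0,"gripper": 0.3}
    - {"dx": 0,"dy": 0,"dz": 20,"ax": 0,"ay": 0,"az": 0,"gripper": 0.3}
    - {"dx": 0,"dy": 0,"dz": 20,"ax": 0,"ay": 0,"az": 0,"gripper": 0.3}
    - {"dx": 0,"dy": 0,"dz": 10,"ax": 0,"ay": 0,"az": 0,"gripper": 0.3}
    - {"dx": 0,"dy": 0,"dz": 5,"ax": 0,"ay": 0,"az": 0,"gripper": 0.3}
    - {"dx": 0,"dy": 0,"dz": 4,"ax": 0,"ay": 0,"az": 0,"gripper": 0.3}
    - {"dx": 0,"dy": 0,"dz": 4,"ax": 0,"ay": 0,"az": 0,"gripper": 0.3}
    - {"dx": 0,"dy": 0,"dz": 4,"ax": 0,"ay": 0,"az": 0,"gripper": 0.3}
    - {"dx": 0,"dy": 0,"dz": 2,"ax": 0,"ay": 0,"az": 0,"gripper": 0.3}
    - {"dx": 0,"dy": 0,"dz": 1,"ax": 0,"ay": 0,"az": 0,"gripper": 0.3}
    - {"dx": 0,"dy": 0,"dz": 1,"ax": 0,"ay": 0,"az": 0,"gripper": 0.3}
    - {"dx": 0,"dy": 0,"dz": 1,"ax": 0,"ay": 0,"az": 0,"gripper": 0.3}
    - {"dx": 0,"dy": 0,"dz": 0,"ax": 0,"ay": 0,"az": 0,"gripper": 0.3}
    - {"dx": 0,"dy": 0,"dz": 0,"ax": 0,"ay": 0,"az": 0,"gripper": 0.3}

```text
time_s: 16.7
tcp_pos: [0.4388, -0.0479, 0.0409]
eef_rot: [0.0, 0.667, 0.745, -0.0]
ft_force: [0.0, -0.1, -1.0]
gripper_width: 0.5
finger_force: 41.2
```

step_arm:
  increments:
    - {"dx": 0,"dy": 0,"dz": 1,"ax": 0,"ay": 0,"az": 0,"gripper": 0.3}
    - {"dx": 0,"dy": 0,"dz": 0.5,"ax": 0,"ay": 0,"az": 0,"gripper": 0.3}
    - {"dx": 0,"dy": 0,"dz": 0,"ax": 0,"ay": 0,"az": 0,"gripper": 0.3}

```text
time_s: 17.0
tcp_pos: [0.4389, -0.0479, 0.0398]
eef_rot: [0.0, 0.667, 0.745, 0.0]
ft_force: [-1.7, 0.5, 16.3]
gripper_width: 0.502
finger_force: 42.7
```

Seated. Release, rise and move on toward jar 85.

step_arm:
  increments:
    - {"dx": 0,"dy": 0,"dz": 0,"ax": 0,"ay": 0,"az": 0,"gripper": 0.55}
    - {"dx": 0,"dy": 0,"dz": 0,"ax": 0,"ay": 0,"az": 0,"gripper": 0.7}
    - {"dx": 0,"dy": 0,"dz": 0,"ax": 0,"ay": 0,"az": 0,"gripper": 0.9}
    - {"dx": 0,"dy": 0,"dz": 0,"ax": 0,"ay": 0,"az": 0,"gripper": 1}
    - {"dx": 0,"dy": 0,"dz": 0,"ax": 0,"ay": 0,"az": 0,"gripper": 1}
    - {"dx": 0,"dy": 0,"dz": -10,"ax": 0,"ay": 0,"az": 0,"gripper": 1}
    - {"dx": 0,"dy": 0,"dz": -25,"ax": 0,"ay": 0,"az": 0,"gripper": 1}
    - {"dx": 0,"dy": 0,"dz": -35,"ax": 0,"ay": 0,"az": 0,"gripper": 1}
    - {"dx": 0,"dy": 0,"dz": -35,"ax": 0,"ay": 0,"az": 0,"gripper": 1}
    - {"dx": 0,"dy": 0,"dz": -20,"ax": 0,"ay": 0,"az": 0,"gripper": 1}
    - {"dx": 0,"dy": 0,"dz": -10,"ax": 0,"ay": 0,"az": 0,"gripper": 1}
    - {"dx": 0,"dy": 0,"dz": 0,"ax": 0,"ay": 0,"az": 0,"gripper": 1}

```text
time_s: 18.2
tcp_pos: [0.4391, -0.0478, 0.1759]
eef_rot: [0.001, 0.667, 0.745, 0.001]
ft_force: [-0.3, -0.1, -0.9]
gripper_width: 0.998
finger_force: 0.0
```

```bash
python3 -c "
from h import *
go(.370,-.2835,.15)"
```

```text
mm [-226.7  -94.7   25.8] rot [0.002 0.    0.   ] tcp [ 0.4391 -0.0478  0.1759] t 18.2 ff 0.0 w 0.9978719076288824
```

step_arm:
  increments:
    - {"dx": -14,"dy": -6,"dz": 0,"ax": 0,"ay": 0,"az": 0,"gripper": 1}
    - {"dx": -30,"dy": -12,"dz": 0,"ax": 0,"ay": 0,"az": 0,"gripper": 1}
    - {"dx": -35,"dy": -15,"dz": 0,"ax": 0,"ay": 0,"az": 0,"gripper": 1}
    - {"dx": -35,"dy": -15,"dz": 0,"ax": 0,"ay": 0,"az": 0,"gripper": 1}
    - {"dx": -35,"dy": -15,"dz": 0,"ax": 0,"ay": 0,"az": 0,"gripper": 1}
    - {"dx": -35,"dy": -15,"dz": 5,"ax": 0,"ay": 0,"az": 0,"gripper": 1}
    - {"dx": -28,"dy": -11,"dz": 11,"ax": 0,"ay": 0,"az": 0,"gripper": 1}
    - {"dx": -15,"dy": -6,"dz": 10,"ax": 0,"ay": 0,"az": 0,"gripper": 1}
    - {"dx": 0,"dy": 0,"dz": 0,"ax": 0,"ay": 0,"az": 0,"gripper": 1}
    - {"dx": 0,"dy": 0,"dz": 0,"ax": 0,"ay": 0,"az": 0,"gripper": 1}

```text
time_s: 19.2
tcp_pos: [0.3691, -0.2833, 0.1481]
eef_rot: [-0.001, 0.667, 0.745, 0.0]
ft_force: [0.4, -0.5, -0.9]
gripper_width: 0.998
finger_force: 0.0
```

```bash
python3 -c "
from h import *
go(.370,-.2835,.045)
c=camera('top')
for a in lids(c,(17,60,215),(28,125,255)):
  if 100<a[0][0]<420 and 160<a[0][1]<235: print(a[0].round(1),a[2],a[1],[plane(c,a[0],z).round(4)[:2] for z in (.071,.086)])"
```

```text
mm [ -0.3   0.9 103.1] rot [-0.001 -0.001 -0.   ] tcp [ 0.3691 -0.2833  0.1481] t 19.2 ff 0.0 w 0.9976978546639829
[257.4 188.6] [15 14] 170 [array([0.4337, 0.0121]), array([0.4308, 0.0119])]
[191.1 193.3] [15 16] 186 [array([0.4216, 0.2028]), array([0.4188, 0.1997])]
```

step_arm:
  increments:
    - {"dx": 0,"dy": 0.8,"dz": 15,"ax": 0,"ay": 0,"az": 0,"gripper": 1}
    - {"dx": 0,"dy": 0,"dz": 25,"ax": 0,"ay": 0,"az": 0,"gripper": 1}
    - {"dx": 0,"dy": 0,"dz": 25,"ax": 0,"ay": 0,"az": 0,"gripper": 1}
    - {"dx": 0,"dy": 0,"dz": 25,"ax": 0,"ay": 0,"az": 0,"gripper": 1}
    - {"dx": 0,"dy": 0,"dz": 13,"ax": 0,"ay": 0,"az": 0,"gripper": 1}
    - {"dx": 0,"dy": 0,"dz": 0,"ax": 0,"ay": 0,"az": 0,"gripper": 1}
    - {"dx": 0,"dy": 0,"dz": 0,"ax": 0,"ay": 0,"az": 0,"gripper": 0.6}
    - {"dx": 0,"dy": 0,"dz": 0,"ax": 0,"ay": 0,"az": 0,"gripper": 0.6}
    - {"dx": 0,"dy": 0,"dz": 0,"ax": 0,"ay": 0,"az": 0,"gripper": 0.5}
    - {"dx": 0,"dy": 0,"dz": 0,"ax": 0,"ay": 0,"az": 0,"gripper": 0.45}
    - {"dx": 0,"dy": 0,"dz": 0,"ax": 0,"ay": 0,"az": 0,"gripper": 0.3}
    - {"dx": 0,"dy": 0,"dz": 0,"ax": 0,"ay": 0,"az": 0,"gripper": 0.3}
    - {"dx": 0,"dy": 0,"dz": 0,"ax": 0,"ay": 0,"az": 0,"gripper": 0.3}
    - {"dx": 0,"dy": 0,"dz": 0,"ax": 0,"ay": 0,"az": 0,"gripper": 0.3}
  squeeze: 40

```text
time_s: 20.65
tcp_pos: [0.3704, -0.2839, 0.0463]
eef_rot: [0.001, 0.667, 0.745, 0.0]
ft_force: [-1.5, 0.2, 13.6]
gripper_width: 0.506
finger_force: 38.8
```

step_arm:
  increments:
    - {"dx": 0,"dy": 0,"dz": -3,"ax": 0,"ay": 0,"az": 0,"gripper": 0.3}
    - {"dx": 0,"dy": 0,"dz": -10,"ax": 0,"ay": 0,"az": 0,"gripper": 0.3}
    - {"dx": 0,"dy": 0,"dz": -25,"ax": 0,"ay": 0,"az": 0,"gripper": 0.3}
    - {"dx": 0,"dy": 0,"dz": -35,"ax": 0,"ay": 0,"az": 0,"gripper": 0.3}
    - {"dx": 0,"dy": 0,"dz": -35,"ax": 0,"ay": 0,"az": 0,"gripper": 0.3}
    - {"dx": 0,"dy": 0,"dz": -30,"ax": 0,"ay": 0,"az": 0,"gripper": 0.3}
    - {"dx": 0,"dy": 0,"dz": -15,"ax": 0,"ay": 0,"az": 0,"gripper": 0.3}
    - {"dx": 0,"dy": 0,"dz": -7,"ax": 0,"ay": 0,"az": 0,"gripper": 0.3}
    - {"dx": 0,"dy": 0,"dz": 0,"ax": 0,"ay": 0,"az": 0,"gripper": 0.3}
    - {"dx": 0,"dy": 0,"dz": 0,"ax": 0,"ay": 0,"az": 0,"gripper": 0.3}

```text
time_s: 21.65
tcp_pos: [0.3698, -0.2836, 0.2048]
eef_rot: [-0.0, 0.667, 0.745, -0.0]
ft_force: [0.2, 0.3, -2.3]
gripper_width: 0.5
finger_force: 41.4
```

```bash
python3 -c "
from h import *
go(.4247,.0717,.2)"
```

```text
mm [347.1  93.5   4.9] rot [-0.001 -0.001  0.   ] tcp [ 0.3698 -0.2836  0.2048] t 21.65 ff 41.43889453494921 w 0.49974957426396727
```

step_arm:
  increments:
    - {"dx": 10,"dy": 3,"dz": 0,"ax": 0,"ay": 0,"az": 0,"gripper": 0.3}
    - {"dx": 20,"dy": 5,"dz": 0,"ax": 0,"ay": 0,"az": 0,"gripper": 0.3}
    - {"dx": 30,"dy": 8,"dz": 0,"ax": 0,"ay": 0,"az": 0,"gripper": 0.3}
    - {"dx": 35,"dy": 9,"dz": 0,"ax": 0,"ay": 0,"az": 0,"gripper": 0.3}
    - {"dx": 35,"dy": 9,"dz": 0,"ax": 0,"ay": 0,"az": 0,"gripper": 0.3}
    - {"dx": 35,"dy": 10,"dz": 0,"ax": 0,"ay": 0,"az": 0,"gripper": 0.3}
    - {"dx": 35,"dy": 10,"dz": 0,"ax": 0,"ay": 0,"az": 0,"gripper": 0.3}
    - {"dx": 35,"dy": 10,"dz": 0,"ax": 0,"ay": 0,"az": 0,"gripper": 0.3}
    - {"dx": 35,"dy": 9,"dz": 0,"ax": 0,"ay": 0,"az": 0,"gripper": 0.3}
    - {"dx": 35,"dy": 9,"dz": 0,"ax": 0,"ay": 0,"az": 0,"gripper": 0.3}
    - {"dx": 27,"dy": 7,"dz": 0,"ax": 0,"ay": 0,"az": 0,"gripper": 0.3}
    - {"dx": 15,"dy": 4,"dz": 0,"ax": 0,"ay": 0,"az": 0,"gripper": 0.3}
    - {"dx": 0,"dy": 0,"dz": 0,"ax": 0,"ay": 0,"az": 0,"gripper": 0.3}
    - {"dx": 0,"dy": 0,"dz": 0,"ax": 0,"ay": 0,"az": 0,"gripper": 0.3}

```text
time_s: 23.05
tcp_pos: [0.4239, 0.0714, 0.2049]
eef_rot: [-0.0, 0.667, 0.745, -0.001]
ft_force: [-0.7, -0.1, -2.0]
gripper_width: 0.502
finger_force: 41.4
```

```bash
python3 -c "
from h import *
go(.4247,.0717,.0623)"
```

```text
mm [  0.2   1.  142.6] rot [-0.001  0.     0.001] tcp [0.4239 0.0714 0.2049] t 23.05 ff 41.42087446991354 w 0.5023343042462312
```

step_arm:
  increments:
    - {"dx": 0,"dy": 0.7,"dz": 15,"ax": 0,"ay": 0,"az": 0,"gripper": 0.3}
    - {"dx": 0,"dy": 0,"dz": 25,"ax": 0,"ay": 0,"az": 0,"gripper": 0.3}
    - {"dx": 0,"dy": 0,"dz": 25,"ax": 0,"ay": 0,"az": 0,"gripper": 0.3}
    - {"dx": 0,"dy": 0,"dz": 25,"ax": 0,"ay": 0,"az": 0,"gripper": 0.3}
    - {"dx": 0,"dy": 0,"dz": 20,"ax": 0,"ay": 0,"az": 0,"gripper": 0.3}
    - {"dx": 0,"dy": 0,"dz": 10,"ax": 0,"ay": 0,"az": 0,"gripper": 0.3}
    - {"dx": 0,"dy": 0,"dz": 5,"ax": 0,"ay": 0,"az": 0,"gripper": 0.3}
    - {"dx": 0,"dy": 0,"dz": 4,"ax": 0,"ay": 0,"az": 0,"gripper": 0.3}
    - {"dx": 0,"dy": 0,"dz": 4,"ax": 0,"ay": 0,"az": 0,"gripper": 0.3}
    - {"dx": 0,"dy": 0,"dz": 4,"ax": 0,"ay": 0,"az": 0,"gripper": 0.3}
    - {"dx": 0,"dy": 0,"dz": 2,"ax": 0,"ay": 0,"az": 0,"gripper": 0.3}
    - {"dx": 0,"dy": 0,"dz": 1,"ax": 0,"ay": 0,"az": 0,"gripper": 0.3}
    - {"dx": 0,"dy": 0,"dz": 1,"ax": 0,"ay": 0,"az": 0,"gripper": 0.3}
    - {"dx": 0,"dy": 0,"dz": 1,"ax": 0,"ay": 0,"az": 0,"gripper": 0.3}
    - {"dx": 0,"dy": 0,"dz": 0,"ax": 0,"ay": 0,"az": 0,"gripper": 0.3}
    - {"dx": 0,"dy": 0,"dz": 0,"ax": 0,"ay": 0,"az": 0,"gripper": 0.3}

```text
time_s: 24.65
tcp_pos: [0.4251, 0.0714, 0.0633]
eef_rot: [0.0, 0.667, 0.745, -0.0]
ft_force: [0.1, -0.6, -2.5]
gripper_width: 0.504
finger_force: 41.4
```

step_arm:
  increments:
    - {"dx": 0,"dy": 0,"dz": 1,"ax": 0,"ay": 0,"az": 0,"gripper": 0.3}
    - {"dx": 0,"dy": 0,"dz": 0.5,"ax": 0,"ay": 0,"az": 0,"gripper": 0.3}
    - {"dx": 0,"dy": 0,"dz": 0,"ax": 0,"ay": 0,"az": 0,"gripper": 0.3}

```text
time_s: 24.95
tcp_pos: [0.4252, 0.0714, 0.0623]
eef_rot: [0.0, 0.667, 0.745, 0.0]
ft_force: [-1.4, -0.1, 15.6]
gripper_width: 0.507
finger_force: 42.9
```

step_arm:
  increments:
    - {"dx": 0,"dy": 0,"dz": 0,"ax": 0,"ay": 0,"az": 0,"gripper": 0.55}
    - {"dx": 0,"dy": 0,"dz": 0,"ax": 0,"ay": 0,"az": 0,"gripper": 0.7}
    - {"dx": 0,"dy": 0,"dz": 0,"ax": 0,"ay": 0,"az": 0,"gripper": 0.9}
    - {"dx": 0,"dy": 0,"dz": 0,"ax": 0,"ay": 0,"az": 0,"gripper": 1}
    - {"dx": 0,"dy": 0,"dz": 0,"ax": 0,"ay": 0,"az": 0,"gripper": 1}
    - {"dx": 0,"dy": 0,"dz": -10,"ax": 0,"ay": 0,"az": 0,"gripper": 1}
    - {"dx": 0,"dy": 0,"dz": -25,"ax": 0,"ay": 0,"az": 0,"gripper": 1}
    - {"dx": 0,"dy": 0,"dz": -35,"ax": 0,"ay": 0,"az": 0,"gripper": 1}
    - {"dx": 0,"dy": 0,"dz": -35,"ax": 0,"ay": 0,"az": 0,"gripper": 1}
    - {"dx": 0,"dy": 0,"dz": -20,"ax": 0,"ay": 0,"az": 0,"gripper": 1}
    - {"dx": 0,"dy": 0,"dz": -10,"ax": 0,"ay": 0,"az": 0,"gripper": 1}
    - {"dx": 0,"dy": 0,"dz": 0,"ax": 0,"ay": 0,"az": 0,"gripper": 1}

```text
time_s: 26.15
tcp_pos: [0.4254, 0.0715, 0.1984]
eef_rot: [0.001, 0.667, 0.745, 0.001]
ft_force: [0.7, 1.0, -0.5]
gripper_width: 1.002
finger_force: 0.0
```

```bash
python3 -c "
from h import *
go(.451,-.393,.18)"
```

```text
mm [-464.5  -25.7   18.2] rot [ 0.002 -0.     0.   ] tcp [0.4254 0.0715 0.1984] t 26.15 ff 0.0 w 1.0024678598681687
```

step_arm:
  increments:
    - {"dx": -14,"dy": -1,"dz": 0,"ax": 0,"ay": 0,"az": 0,"gripper": 1}
    - {"dx": -30,"dy": -2,"dz": 0,"ax": 0,"ay": 0,"az": 0,"gripper": 1}
    - {"dx": -40,"dy": -2,"dz": 0,"ax": 0,"ay": 0,"az": 0,"gripper": 1}
    - {"dx": -40,"dy": -2,"dz": 0,"ax": 0,"ay": 0,"az": 0,"gripper": 1}
    - {"dx": -40,"dy": -2,"dz": 0,"ax": 0,"ay": 0,"az": 0,"gripper": 1}
    - {"dx": -40,"dy": -2,"dz": 0,"ax": 0,"ay": 0,"az": 0,"gripper": 1}
    - {"dx": -40,"dy": -2,"dz": 0,"ax": 0,"ay": 0,"az": 0,"gripper": 1}
    - {"dx": -40,"dy": -2,"dz": 0,"ax": 0,"ay": 0,"az": 0,"gripper": 1}
    - {"dx": -40,"dy": -2,"dz": 0,"ax": 0,"ay": 0,"az": 0,"gripper": 1}
    - {"dx": -40,"dy": -2,"dz": 0,"ax": 0,"ay": 0,"az": 0,"gripper": 1}
    - {"dx": -40,"dy": -2,"dz": 5,"ax": 0,"ay": 0,"az": 0,"gripper": 1}
    - {"dx": -35,"dy": -2,"dz": 8,"ax": 0,"ay": 0,"az": 0,"gripper": 1}
    - {"dx": -17,"dy": -2,"dz": 5,"ax": 0,"ay": 0,"az": 0,"gripper": 1}
    - {"dx": -8,"dy": -1,"dz": 0,"ax": 0,"ay": 0,"az": 0,"gripper": 1}
    - {"dx": 0,"dy": 0,"dz": 0,"ax": 0,"ay": 0,"az": 0,"gripper": 1}
    - {"dx": 0,"dy": 0,"dz": 0,"ax": 0,"ay": 0,"az": 0,"gripper": 1}

```text
time_s: 27.75
tcp_pos: [0.4505, -0.3915, 0.179]
eef_rot: [-0.0, 0.667, 0.745, 0.0]
ft_force: [-0.3, -0.7, -0.1]
gripper_width: 1.003
finger_force: 0.0
```

```bash
python3 -c "
from h import *
go(.451,-.393,.055)
c=camera('top');cv2.imwrite('pics/t4.png',c['frame'][:,:,::-1])
for a in lids(c,(17,60,215),(28,125,255)):
  if 100<a[0][0]<420 and 160<a[0][1]<235: print(a[0].round(1),a[2],a[1],[plane(c,a[0],z).round(4)[:2] for z in (.056,.071,.086,.101,.131)])"
```

```text
mm [ -1.6   0.3 124. ] rot [ 0.    -0.001  0.001] tcp [ 0.4505 -0.3915  0.179 ] t 27.75 ff 0.0 w 1.0027554032708852
[405.9 176.2] [7 8] 34 [array([ 0.4693, -0.4174]), array([ 0.4658, -0.4112]), array([ 0.4624, -0.405 ]), array([ 0.459 , -0.3988]), array([ 0.4522, -0.3865])]
[276.  186.2] [11 15] 104 [array([ 0.4431, -0.0419]), array([ 0.44  , -0.0413]), array([ 0.437 , -0.0407]), array([ 0.434 , -0.0401]), array([ 0.4279, -0.0389])]
[235.9 190.1] [15 15] 182 [array([0.4327, 0.075 ]), array([0.4298, 0.0739]), array([0.4269, 0.0728]), array([0.4241, 0.0716]), array([0.4183, 0.0694])]
[257.4 188.6] [15 14] 170 [array([0.4365, 0.0122]), array([0.4335, 0.012 ]), array([0.4306, 0.0118]), array([0.4277, 0.0116]), array([0.4218, 0.0113])]
[191.1 193.3] [15 16] 187 [array([0.4242, 0.2059]), array([0.4215, 0.2028]), array([0.4187, 0.1998]), array([0.416 , 0.1967]), array([0.4105, 0.1906])]
```

View pics/t4.png

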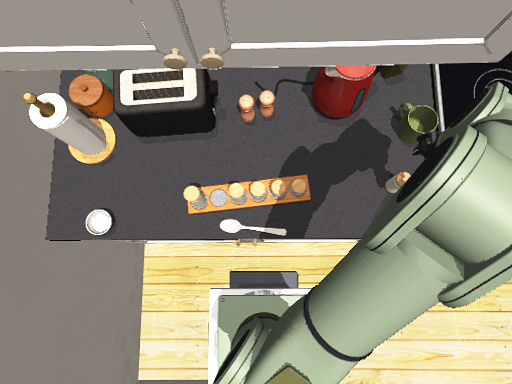

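Jars 85, 70 and 55 stand in recesses 3–5 (lids at 236,190; 257,189; 277,187). Only the recess at (219,198) is still empty. Grasp jar 100.

step_arm:
  increments:
    - {"dx": -1.5,"dy": 0.3,"dz": 15,"ax": 0,"ay": 0,"az": 0,"gripper": 1}
    - {"dx": 0,"dy": 0,"dz": 25,"ax": 0,"ay": 0,"az": 0,"gripper": 1}
    - {"dx": 0,"dy": 0,"dz": 25,"ax": 0,"ay": 0,"az": 0,"gripper": 1}
    - {"dx": 0,"dy": 0,"dz": 25,"ax": 0,"ay": 0,"az": 0,"gripper": 1}
    - {"dx": 0,"dy": 0,"dz": 20,"ax": 0,"ay": 0,"az": 0,"gripper": 1}
    - {"dx": 0,"dy": 0,"dz": 10,"ax": 0,"ay": 0,"az": 0,"gripper": 1}
    - {"dx": 0,"dy": 0,"dz": 0,"ax": 0,"ay": 0,"az": 0,"gripper": 1}
    - {"dx": 0,"dy": 0,"dz": 0,"ax": 0,"ay": 0,"az": 0,"gripper": 0.6}
    - {"dx": 0,"dy": 0,"dz": 0,"ax": 0,"ay": 0,"az": 0,"gripper": 0.6}
    - {"dx": 0,"dy": 0,"dz": 0,"ax": 0,"ay": 0,"az": 0,"gripper": 0.5}
    - {"dx": 0,"dy": 0,"dz": 0,"ax": 0,"ay": 0,"az": 0,"gripper": 0.45}
    - {"dx": 0,"dy": 0,"dz": 0,"ax": 0,"ay": 0,"az": 0,"gripper": 0.3}
    - {"dx": 0,"dy": 0,"dz": 0,"ax": 0,"ay": 0,"az": 0,"gripper": 0.3}
    - {"dx": 0,"dy": 0,"dz": 0,"ax": 0,"ay": 0,"az": 0,"gripper": 0.3}
    - {"dx": 0,"dy": 0,"dz": 0,"ax": 0,"ay": 0,"az": 0,"gripper": 0.3}
  squeeze: 40

```text
time_s: 29.3
tcp_pos: [0.4511, -0.3943, 0.0599]
eef_rot: [0.001, 0.667, 0.745, 0.0]
ft_force: [-0.5, 1.6, 9.3]
gripper_width: 0.504
finger_force: 39.8
```

step_arm:
  increments:
    - {"dx": 0,"dy": 0,"dz": -3,"ax": 0,"ay": 0,"az": 0,"gripper": 0.3}
    - {"dx": 0,"dy": 0,"dz": -10,"ax": 0,"ay": 0,"az": 0,"gripper": 0.3}
    - {"dx": 0,"dy": 0,"dz": -25,"ax": 0,"ay": 0,"az": 0,"gripper": 0.3}
    - {"dx": 0,"dy": 0,"dz": -35,"ax": 0,"ay": 0,"az": 0,"gripper": 0.3}
    - {"dx": 0,"dy": 0,"dz": -35,"ax": 0,"ay": 0,"az": 0,"gripper": 0.3}
    - {"dx": 0,"dy": 0,"dz": -30,"ax": 0,"ay": 0,"az": 0,"gripper": 0.3}
    - {"dx": 0,"dy": 0,"dz": -15,"ax": 0,"ay": 0,"az": 0,"gripper": 0.3}
    - {"dx": 0,"dy": 0,"dz": -7,"ax": 0,"ay": 0,"az": 0,"gripper": 0.3}
    - {"dx": 0,"dy": 0,"dz": 0,"ax": 0,"ay": 0,"az": 0,"gripper": 0.3}
    - {"dx": 0,"dy": 0,"dz": 0,"ax": 0,"ay": 0,"az": 0,"gripper": 0.3}

```text
time_s: 30.3
tcp_pos: [0.4504, -0.3939, 0.2181]
eef_rot: [-0.001, 0.667, 0.745, -0.0]
ft_force: [-0.6, 0.6, -2.4]
gripper_width: 0.508
finger_force: 41.4
```

```bash
python3 -c "
from h import *
go(.4181,.1313,.2)"
```

```text
mm [525.5  25.6  18.5] rot [-0.001 -0.001  0.   ] tcp [ 0.4504 -0.3939  0.2181] t 30.3 ff 41.43027251819149 w 0.507691105892022
```

step_arm:
  increments:
    - {"dx": 10,"dy": 0,"dz": 0,"ax": 0,"ay": 0,"az": 0,"gripper": 0.3}
    - {"dx": 20,"dy": 1,"dz": 0,"ax": 0,"ay": 0,"az": 0,"gripper": 0.3}
    - {"dx": 30,"dy": 2,"dz": 0,"ax": 0,"ay": 0,"az": 0,"gripper": 0.3}
    - {"dx": 35,"dy": 2,"dz": 0,"ax": 0,"ay": 0,"az": 0,"gripper": 0.3}
    - {"dx": 35,"dy": 2,"dz": 0,"ax": 0,"ay": 0,"az": 0,"gripper": 0.3}
    - {"dx": 35,"dy": 2,"dz": 0,"ax": 0,"ay": 0,"az": 0,"gripper": 0.3}
    - {"dx": 35,"dy": 2,"dz": 0,"ax": 0,"ay": 0,"az": 0,"gripper": 0.3}
    - {"dx": 35,"dy": 2,"dz": 0,"ax": 0,"ay": 0,"az": 0,"gripper": 0.3}
    - {"dx": 35,"dy": 2,"dz": 0,"ax": 0,"ay": 0,"az": 0,"gripper": 0.3}
    - {"dx": 35,"dy": 2,"dz": 0,"ax": 0,"ay": 0,"az": 0,"gripper": 0.3}
    - {"dx": 35,"dy": 2,"dz": 0,"ax": 0,"ay": 0,"az": 0,"gripper": 0.3}
    - {"dx": 35,"dy": 2,"dz": 0,"ax": 0,"ay": 0,"az": 0,"gripper": 0.3}
    - {"dx": 35,"dy": 2,"dz": 0,"ax": 0,"ay": 0,"az": 0,"gripper": 0.3}
    - {"dx": 35,"dy": 1,"dz": 0,"ax": 0,"ay": 0,"az": 0,"gripper": 0.3}
    - {"dx": 35,"dy": 1,"dz": 0,"ax": 0,"ay": 0,"az": 0,"gripper": 0.3}
    - {"dx": 27,"dy": 1,"dz": 0,"ax": 0,"ay": 0,"az": 0,"gripper": 0.3}
    - {"dx": 16,"dy": 0,"dz": 0,"ax": 0,"ay": 0,"az": 0,"gripper": 0.3}
    - {"dx": 0,"dy": 0,"dz": 0,"ax": 0,"ay": 0,"az": 0,"gripper": 0.3}
    - {"dx": 0,"dy": 0,"dz": 0,"ax": 0,"ay": 0,"az": 0,"gripper": 0.3}

```text
time_s: 32.2
tcp_pos: [0.4185, 0.1285, 0.2185]
eef_rot: [-0.0, 0.667, 0.745, -0.0]
ft_force: [-0.0, -0.7, -2.6]
gripper_width: 0.508
finger_force: 41.4
```

```bash
python3 -c "
from h import *
go(.4181,.1308,.076)"
```

```text
mm [ 2.400e+00 -1.000e-01  1.425e+02] rot [-0.001  0.     0.001] tcp [0.4185 0.1285 0.2185] t 32.2 ff 41.41987492446788 w 0.5075572746912632
```

step_arm:
  increments:
    - {"dx": 2.4,"dy": 0,"dz": 15,"ax": 0,"ay": 0,"az": 0,"gripper": 0.3}
    - {"dx": 0,"dy": 0,"dz": 25,"ax": 0,"ay": 0,"az": 0,"gripper": 0.3}
    - {"dx": 0,"dy": 0,"dz": 25,"ax": 0,"ay": 0,"az": 0,"gripper": 0.3}
    - {"dx": 0,"dy": 0,"dz": 25,"ax": 0,"ay": 0,"az": 0,"gripper": 0.3}
    - {"dx": 0,"dy": 0,"dz": 20,"ax": 0,"ay": 0,"az": 0,"gripper": 0.3}
    - {"dx": 0,"dy": 0,"dz": 10,"ax": 0,"ay": 0,"az": 0,"gripper": 0.3}
    - {"dx": 0,"dy": 0,"dz": 5,"ax": 0,"ay": 0,"az": 0,"gripper": 0.3}
    - {"dx": 0,"dy": 0,"dz": 4,"ax": 0,"ay": 0,"az": 0,"gripper": 0.3}
    - {"dx": 0,"dy": 0,"dz": 4,"ax": 0,"ay": 0,"az": 0,"gripper": 0.3}
    - {"dx": 0,"dy": 0,"dz": 4,"ax": 0,"ay": 0,"az": 0,"gripper": 0.3}
    - {"dx": 0,"dy": 0,"dz": 2,"ax": 0,"ay": 0,"az": 0,"gripper": 0.3}
    - {"dx": 0,"dy": 0,"dz": 1,"ax": 0,"ay": 0,"az": 0,"gripper": 0.3}
    - {"dx": 0,"dy": 0,"dz": 1,"ax": 0,"ay": 0,"az": 0,"gripper": 0.3}
    - {"dx": 0,"dy": 0,"dz": 1,"ax": 0,"ay": 0,"az": 0,"gripper": 0.3}
    - {"dx": 0,"dy": 0,"dz": 0,"ax": 0,"ay": 0,"az": 0,"gripper": 0.3}
    - {"dx": 0,"dy": 0,"dz": 0,"ax": 0,"ay": 0,"az": 0,"gripper": 0.3}

```text
time_s: 33.8
tcp_pos: [0.4189, 0.1309, 0.0769]
eef_rot: [0.0, 0.667, 0.745, -0.0]
ft_force: [-0.9, -0.2, -2.8]
gripper_width: 0.504
finger_force: 41.4
```

step_arm:
  increments:
    - {"dx": 0,"dy": 0,"dz": 1,"ax": 0,"ay": 0,"az": 0,"gripper": 0.3}
    - {"dx": 0,"dy": 0,"dz": 0.5,"ax": 0,"ay": 0,"az": 0,"gripper": 0.3}
    - {"dx": 0,"dy": 0,"dz": 0,"ax": 0,"ay": 0,"az": 0,"gripper": 0.3}

```text
time_s: 34.1
tcp_pos: [0.419, 0.131, 0.0758]
eef_rot: [0.0, 0.667, 0.745, 0.0]
ft_force: [-2.8, -0.8, 15.5]
gripper_width: 0.504
finger_force: 43.0
```

step_arm:
  increments:
    - {"dx": 0,"dy": 0,"dz": 0,"ax": 0,"ay": 0,"az": 0,"gripper": 0.55}
    - {"dx": 0,"dy": 0,"dz": 0,"ax": 0,"ay": 0,"az": 0,"gripper": 0.7}
    - {"dx": 0,"dy": 0,"dz": 0,"ax": 0,"ay": 0,"az": 0,"gripper": 0.9}
    - {"dx": 0,"dy": 0,"dz": 0,"ax": 0,"ay": 0,"az": 0,"gripper": 1}
    - {"dx": 0,"dy": 0,"dz": 0,"ax": 0,"ay": 0,"az": 0,"gripper": 1}
    - {"dx": 0,"dy": 0,"dz": -10,"ax": 0,"ay": 0,"az": 0,"gripper": 1}
    - {"dx": 0,"dy": 0,"dz": -25,"ax": 0,"ay": 0,"az": 0,"gripper": 1}
    - {"dx": 0,"dy": 0,"dz": -35,"ax": 0,"ay": 0,"az": 0,"gripper": 1}
    - {"dx": 0,"dy": 0,"dz": -35,"ax": 0,"ay": 0,"az": 0,"gripper": 1}
    - {"dx": 0,"dy": 0,"dz": -20,"ax": 0,"ay": 0,"az": 0,"gripper": 1}
    - {"dx": 0,"dy": 0,"dz": -10,"ax": 0,"ay": 0,"az": 0,"gripper": 1}
    - {"dx": 20,"dy": 0,"dz": 0,"ax": 0,"ay": 0,"az": 0,"gripper": 1}
    - {"dx": 40,"dy": -5,"dz": 0,"ax": 0,"ay": 0,"az": 0,"gripper": 1}
    - {"dx": 40,"dy": -5,"dz": 0,"ax": 0,"ay": 0,"az": 0,"gripper": 1}
    - {"dx": 40,"dy": -5,"dz": 0,"ax": 0,"ay": 0,"az": 0,"gripper": 1}
    - {"dx": 40,"dy": -5,"dz": 0,"ax": 0,"ay": 0,"az": 0,"gripper": 1}
    - {"dx": 20,"dy": -5,"dz": 0,"ax": 0,"ay": 0,"az": 0,"gripper": 1}
    - {"dx": 0,"dy": 0,"dz": 0,"ax": 0,"ay": 0,"az": 0,"gripper": 1}
    - {"dx": 0,"dy": 0,"dz": 0,"ax": 0,"ay": 0,"az": 0,"gripper": 1}

```text
time_s: 36.0
tcp_pos: [0.3719, 0.3267, 0.2108]
eef_rot: [0.0, 0.667, 0.745, -0.0]
ft_force: [0.4, -1.2, -0.2]
gripper_width: 0.995
finger_force: 0.0
```

```bash
python3 -c "
from h import *
c=camera('top');s=camera('scene');cv2.imwrite('pics/s5.png',cv2.resize(s['frame'][110:260,180:340,::-1],None,fx=4,fy=4))
for a in lids(c,(17,60,215),(28,125,255)):
  if 100<a[0][0]<420 and 160<a[0][1]<235: print(a[0].round(1),a[2],a[1],[plane(c,a[0],z).round(4)[:2] for z in (.056,.071,.086,.101,.116,.131)])"
```

```text
[298.7 185.6] [14 14] 163 [array([ 0.4445, -0.1077]), array([ 0.4414, -0.1061]), array([ 0.4384, -0.1045]), array([ 0.4353, -0.103 ]), array([ 0.4323, -0.1014]), array([ 0.4292, -0.0998])]
[278.4 186.6] [15 15] 169 [array([ 0.4418, -0.0489]), array([ 0.4388, -0.0482]), array([ 0.4358, -0.0475]), array([ 0.4328, -0.0467]), array([ 0.4298, -0.046 ]), array([ 0.4268, -0.0453])]
[235.9 190. ] [15 15] 182 [array([0.4328, 0.0751]), array([0.4299, 0.074 ]), array([0.4271, 0.0729]), array([0.4242, 0.0718]), array([0.4213, 0.0707]), array([0.4185, 0.0695])]
[257.5 188.6] [15 14] 171 [array([0.4366, 0.0122]), array([0.4337, 0.012 ]), array([0.4307, 0.0118]), array([0.4278, 0.0116]), array([0.4249, 0.0114]), array([0.4219, 0.0112])]
[213.5 191.2] [16 15] 180 [array([0.4299, 0.1404]), array([0.4271, 0.1384]), array([0.4243, 0.1363]), array([0.4214, 0.1342]), array([0.4186, 0.1321]), array([0.4158, 0.13  ])]
[191.1 193.2] [15 16] 188 [array([0.4243, 0.206 ]), array([0.4216, 0.2029]), array([0.4188, 0.1999]), array([0.4161, 0.1968]), array([0.4134, 0.1937]), array([0.4106, 0.1907])]
```

View pics/s5.png

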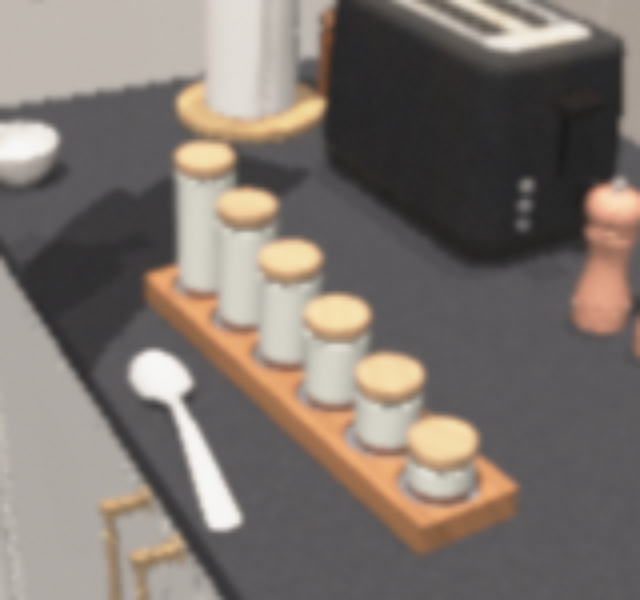

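All six jars stand upright and step down evenly from the crop's (205,155) to (442,440). Every placed jar is within about 1 mm of its recess centre and the gripper is clear.

```bash
python3 -c "
from cell import workorder
print(workorder.job_done())"
```

```text
the job is handed in; nothing more can be done
None
```

The four loose jars are in their recesses in order (100, 85, 70, 55 mm from the tall end) and the job was handed in at about 36 s; the last pictures showed all six upright, each placed jar within about 1 mm of its recess centre and the end jars unmoved, but the hand-in returned no verdict.

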